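# Find the tired spring mount and tag it

## Robot

A 6-joint arm with a two-finger parallel gripper is mounted at the origin on a cart in front of the work surface, level with it; the furniture and walls round the work are solid. World frame = base frame: x ahead of the robot, y to its left, z up, the work surface at z = 0. Lengths are in mm, angles in rad, forces in N, time in s.
With the tool pointing down it reaches from about 350 to 975 mm from the base axis. Payload 7.1 kg.
Tool frame: the origin (TCP) lies midway between the tips of the shut fingers; the grasp point (between the pads) lies 19 mm behind it; z points along the fingers, y is the line along which they close (so a half turn about z gives the same grasp; the last joint's range is limited). The gripper opens to 88 mm and grips with 3 to 60 N. Pads are 20 mm wide; open, the fingers measure 115 mm over their backs; the gripper's body (75 mm by 178 mm) begins 61 mm behind the grasp point.
Start: joints at [1.181, 0.423, 1.63, -0, 1.089, -0.019], TCP at [226.443, 582.519, 195.975] pointing down, gripper open.
Joint ranges: [-3, 3], [-0.9, 2.11], [0.09, 2.58], [-1.31, 4.45], [0.11, 2.69], [-2.54, 2.54]. Speed limits (rad/s): [2.39, 2.39, 3.01, 3.14, 3.14, 3.14].

## Interface

Orientations are given as a rotation vector (axis times angle).
In Python, from workcell import ctrl gives the robot as it stands. The module is installed in compiled form; this text tells all that it offers.
- The arm moves only by the tool servo_tool, never from a script. Its argument "increments" is a list of rows, each a list of 7 numbers: the shift along the world's x, y, z in cm, then the turn, a rotation vector about the world's x, y, z in degrees, then the opening, from -1 (shut) to 1 (fully open). A call has 1 to 20 rows; each row is the pose to reach, as a shift and turn from the pose commanded when the call began; what a row does not reach only later rows make up. A row lasts 1/12 s, in which the tool goes at most 41.7 mm and 7.16 degrees, less where a joint would pass 70% of its speed; a pose out of reach is approached as far as the arm can. A call with a gripper value outside its range is refused whole. The fingers move at their own pace and stop on an object; the grip force is fixed at half the most. Time passes only in rows, so rows that repeat a pose let the fingers close. It gives the time, the measured TCP pose, the force, the opening and the grip force at its end, in the units of the state.
- ctrl.get_obs(): the state, without advancing time (a new reading comes with each control period).
- ctrl.get_image(name): name is "scene" or "top" or "wrist"; returns a dict with "image" (480x640x3 uint8, red, green, blue), "fx", "fy", "cx", "cy" (pixels), "extrinsics" (4x4, takes a point from camera to world coordinates); the wrist camera has in their place "tool_from_camera" (4x4, takes a point from camera to tool coordinates, whose origin is the TCP and whose axes are the flange's). Camera axes: x right, y up, looking along -z (the intrinsics and any distortion apply to the point x, -y, -z); pixel columns grow to the right and rows downward; lengths in mm; the calibration is good to about 2 mm. A picture is of the moment at which its call begins: read the wrist's pose just before it. There is no depth.
- ctrl.close_job(): hands the job in; it is judged then, once.
The state is a dict: "t": time; "qpos": joint angles; "qvel": joint speeds; "joint_torque": joint torques, N m; "ee_pos": TCP position; "orientation": TCP orientation; "ft_force": force on the tool from outside, world axes, zero at the start; "moment": the same for the moment, N m; "width": finger opening in mm; "grasp_force": force on a finger pad.
Only numpy, scipy, OpenCV 4.12 (cv2) and the standard library are available. Lean on these libraries where they do the work, as an engineer would, in place of code of your own. Each camera call takes 0.05 s, during which the arm holds its last target. There are 200 camera calls.

## Task

One of the three spring mounts on the vacuum pump's carrier plate has gone soft. Working along the row from the nearest to the farthest, press each rubber pad about half-way or more down with the fingertips and let it spring back, so that you know which is the softest; then push that mount's white service tag fully down. A tag, once down, is never pulled up again, so leave the other two tags alone, and leave the spare spring, wrench, bottle and jar round the plate where they are.

Things in the scene. Friction and masses are not known exactly. Their poses are not given: they have to be found in the camera images.
- carrier_plate: flat aluminium carrier plate, fixed to the table, 118 x 256 mm, top face 10 mm above the table. It carries three identical-looking anti-vibration mounts in a row that leads away from the robot, 80 mm apart. Origin on the table under the middle mount; y runs along the row towards its near end (the robot's), x runs square to the row, roughly to the robot's left, z up; its yaw is 1.25 to 1.95 rad
- pad_a_top (a point): centre of the top face of the round black rubber pad of one mount (which of the three places in the row it has changes). The pad is 44 mm across, on a 49 mm wide steel cap over a visible coil spring; top 64 mm above the table when free; the cap slides straight down 12 mm and springs back. Same axes as the plate
- pad_a (a joint): how far that pad is pressed down, m: 0 free, 0.012 at its stop. It starts to give at about 1.6 N; in the softest of the three mounts the spring then takes about 0.4 N per mm, in the two sound ones 2.5 to 3.5 times as much. Which mount is the softest is not told
- tag_a_top (a point): centre of the top of the white service tag of the mount with pad_a: a flat plastic tag with a thumb bar 42 mm (along the row) x 20 mm on top, standing in a steel clip 58 mm from the pad's centre, on the plate's -x side (roughly to the robot's right). Top about 68 mm above the table when up, 50 mm when fully down; the three look alike
- tag_a (a joint): how far that tag is pushed down, m: 0 to 0.003 at the start (up). It is a tell-tale: on the softest mount it goes 0.018 down, until its thumb bar rests on the two guides (fully down); on a sound mount it catches at 0.012. It moves stiffly (about 3 N), stays where it is left and cannot be taken back, so it is no way to find out
- pad_b_top (a point): centre of the top face of the round black rubber pad of one mount (which of the three places in the row it has changes). The pad is 44 mm across, on a 49 mm wide steel cap over a visible coil spring; top 64 mm above the table when free; the cap slides straight down 12 mm and springs back. Same axes as the plate
- pad_b (a joint): how far that pad is pressed down, m: 0 free, 0.012 at its stop. It starts to give at about 1.6 N; in the softest of the three mounts the spring then takes about 0.4 N per mm, in the two sound ones 2.5 to 3.5 times as much. Which mount is the softest is not told
- tag_b_top (a point): centre of the top of the white service tag of the mount with pad_b: a flat plastic tag with a thumb bar 42 mm (along the row) x 20 mm on top, standing in a steel clip 58 mm from the pad's centre, on the plate's -x side (roughly to the robot's right). Top about 68 mm above the table when up, 50 mm when fully down; the three look alike
- tag_b (a joint): how far that tag is pushed down, m: 0 to 0.003 at the start (up). It is a tell-tale: on the softest mount it goes 0.018 down, until its thumb bar rests on the two guides (fully down); on a sound mount it catches at 0.012. It moves stiffly (about 3 N), stays where it is left and cannot be taken back, so it is no way to find out
- pad_c_top (a point): centre of the top face of the round black rubber pad of one mount (which of the three places in the row it has changes). The pad is 44 mm across, on a 49 mm wide steel cap over a visible coil spring; top 64 mm above the table when free; the cap slides straight down 12 mm and springs back. Same axes as the plate
- pad_c (a joint): how far that pad is pressed down, m: 0 free, 0.012 at its stop. It starts to give at about 1.6 N; in the softest of the three mounts the spring then takes about 0.4 N per mm, in the two sound ones 2.5 to 3.5 times as much. Which mount is the softest is not told
- tag_c_top (a point): centre of the top of the white service tag of the mount with pad_c: a flat plastic tag with a thumb bar 42 mm (along the row) x 20 mm on top, standing in a steel clip 58 mm from the pad's centre, on the plate's -x side (roughly to the robot's right). Top about 68 mm above the table when up, 50 mm when fully down; the three look alike
- tag_c (a joint): how far that tag is pushed down, m: 0 to 0.003 at the start (up). It is a tell-tale: on the softest mount it goes 0.018 down, until its thumb bar rests on the two guides (fully down); on a sound mount it catches at 0.012. It moves stiffly (about 3 N), stays where it is left and cannot be taken back, so it is no way to find out
- spare_spring: loose coil spring, 39 mm across, 40 mm high, standing upright beyond the far end of the plate; origin under its centre
- wrench: loose steel wrench, 150 mm long, lying between the near end of the plate and the robot; origin on its underside
- dropper_bottle: loose white bottle with screw cap, 50 mm across, 100 mm high, standing to the left of the far mount; origin under its centre
- orange_jar: loose small jar with orange cap, 41 mm across, 53 mm high, beyond the far end of the plate; origin under its centre
Mind the look-alikes: they are no part of the job. What is shaped like the dropper_bottle but red is not meant. Leave any green look-alike of the orange_jar alone.

How it is judged:
By the outcome, as a careful person would: the job done as asked, in the order asked, and still so for the second after the job is handed in, with the robot touching nothing.
It also fails if it takes over 48 s, if anything falls off the work surface, if the arm or the gripper's body presses on something with over 40 N, if the wrist force passes 120 N, or if a joint passes its speed limit or range.

## Working session

There is one attempt and no reset: what is moved stays moved. The work goes in short steps, Python scripts to look and compute and a tool call to move; the robot and the scene stay as the last step left them, time stands still between calls to the robot, and variables do not carry over. Pictures are saved under pics/ and viewed, at most 10 in all, crops included, and the job is handed in when it is done.

Besides the shell and the picture viewer there is one more tool, called after "Emit:" as name(argument=value, ...), one argument or row to a line, values as JSON. servo_tool: Moves the arm, as the interface text tells. Its arguments: {"type":"object","properties":{"increments":{"type":"array","items":{"type":"array","items":{"type":"number"}}}},"required":["increments"]}

```bash
mkdir -p pics
cat > h.py <<'E'
import numpy as np, cv2
from workcell import ctrl
def ray(im,u,v,z):
    E=np.array(im["extrinsics"]);d=E[:3,:3]@np.array([(u-im["cx"])/im["fx"],-(v-im["cy"])/im["fy"],-1]);o=E[:3,3]
    return o+d*(z-o[2])/d[2]
def proj(im,p):
    E=np.array(im["extrinsics"]);c=E[:3,:3].T@(np.array(p)-E[:3,3])
    return im["fx"]*c[0]/-c[2]+im["cx"], im["fy"]*c[1]/c[2]+im["cy"]
E
python3 - <<'E'
from h import *
import pickle
for n in("top","scene"):
    im=ctrl.get_image(n);cv2.imwrite(f"pics/{n}0.png",im["image"][:,:,::-1]);pickle.dump(im,open(n+".pkl","wb"))
    print(n,im["fx"],im["cx"],im["cy"],[k for k in im],np.round(im["extrinsics"],2).tolist())
o=ctrl.get_obs();print(o["t"],o["ee_pos"],o["orientation"],o["ft_force"],o["width"])
E
```

```text
top 610.4572042463658 314.4033881677022 228.01338324958957 ['image', 'fx', 'fy', 'cx', 'cy', 'extrinsics'] [[0.01, 0.99, -0.17, 346.83], [-1.0, 0.01, -0.03, 183.26], [-0.03, 0.17, 0.99, 1292.24], [0.0, 0.0, 0.0, 1.0]]
scene 508.53660931495097 316.0527960484341 240.0080818418942 ['image', 'fx', 'fy', 'cx', 'cy', 'extrinsics'] [[0.82, 0.31, -0.48, 77.39], [-0.57, 0.48, -0.67, -443.8], [0.02, 0.82, 0.57, 609.28], [0.0, 0.0, 0.0, 1.0]]
0.1 [226.24153501 582.03603728 195.27763283] [-5.79040546e-01 -3.08748569e+00  2.13440023e-03] [-0.41202459  0.9946651   0.10771482] 87.70704359031794
```

View pics/top0.png

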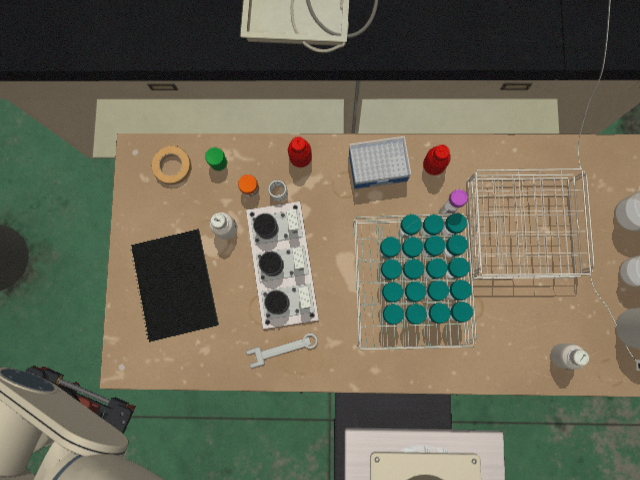

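View pics/scene0.png

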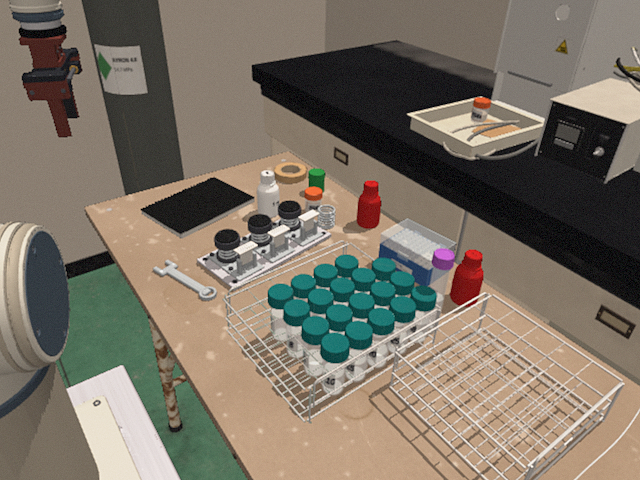

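The top view shows the plate with black pads at about (277,302), (270,264) and (265,225), and white tags to their right at about x=293–305. The wrench is at (283,350), the white bottle at (222,225), the spring at (278,190) and the orange jar at (248,184). The red bottles and the green jar are look-alikes. Next I measure the pads.

Run:
```python
from h import *
import pickle
im=pickle.load(open("top.pkl","rb"));I=im["image"]
m=(I.max(2)<60).astype(np.uint8)
m=cv2.morphologyEx(m,cv2.MORPH_OPEN,np.ones((7,7),np.uint8))
n,l,s,c=cv2.connectedComponentsWithStats(m)
P=[]
for i in range(1,n):
    x,y,w,h,a=s[i]
    if 245<c[i][0]<300 and 200<c[i][1]<320:
        p=ray(im,x+w/2-.5,y+h/2-.5,64);P.append(p);print(s[i],c[i],p.round(1))
P=sorted(P,key=lambda p:p[0])
print([np.linalg.norm(P[i+1]-P[i]) for i in range(len(P)-1)])
d=(P[0]-P[-1])[:2];d/=np.linalg.norm(d)  # plate +y
ex=np.array([d[1],-d[0]]);print("y",d,"x",ex,"yaw",np.arctan2(ex[1],ex[0]))
C=np.mean(P,0)[:2]
V=cv2.resize(I[195:335,235:335],None,fx=5,fy=4.2*5/4.2,interpolation=cv2.INTER_CUBIC)
V=cv2.resize(I[200:320,235:335],None,fx=5,fy=5,interpolation=cv2.INTER_CUBIC)[:,:,::-1].copy()
for k in(80,0,-80):
    for off,z in((0,64),(-58,68)):
        q=C+k*d+off*ex;u,v=proj(im,[*q,z]);print(k,off,q.round(1),round(u,1),round(v,1))
        cv2.circle(V,(int((u-235+.5)*5),int((v-200+.5)*5)),4,(0,0,255),-1)
cv2.imwrite("pics/crop.png",V)
```

```text
[255 215  20  23 397] [264.69521411 225.74811083] [558.6 323.9  64. ]
[260 253  21  20 359] [270.08356546 262.61281337] [483.6 310.8  64. ]
[266 292  21  21 379] [275.88126649 301.97361478] [404.2 296.9  64. ]
[np.float64(80.63741366506638), np.float64(76.1203522863271)]
y [-0.98500459 -0.17252813] x [-0.17252813  0.98500459] yaw 1.744192035506225
80 0 [403.3 296.7] 276.1 302.4
80 -58 [413.3 239.6] 304.5 297.6
0 0 [482.1 310.5] 270.1 263.2
0 -58 [492.1 253.4] 298.3 258.3
-80 0 [560.9 324.3] 264.3 224.9
-80 -58 [570.9 267.2] 292.1 219.9
```

View pics/crop.png

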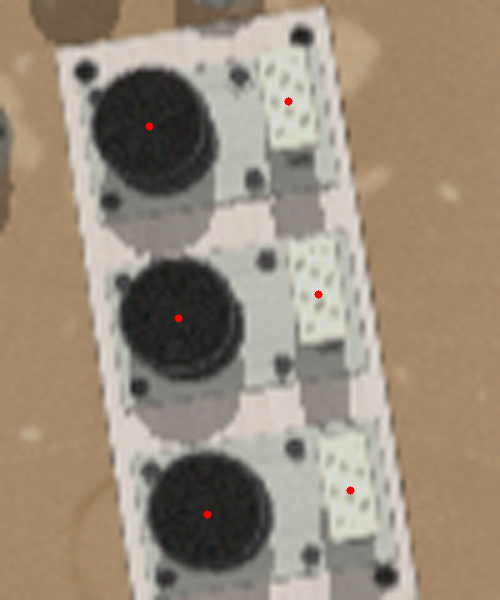

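The computed points sit on the three pads and three tags. Pad spacing is about 80 mm and yaw is 1.744, both consistent with the task. I'll go above the near pad with the fingers shut and aligned with the row.

Emit:
servo_tool(
  increments=[
    [4,-6,-2,0,0,-7,-1],
    [8,-12,-4,0,0,-14,-1],
    [12,-18,-6,0,0,-21,-1],
    [15,-23,-7,0,0,-28,-1],
    [17.7,-28.5,-8,0,0,-35,-1],
    [17.7,-28.5,-9,0,0,-42,-1],
    [17.7,-28.5,-10,0,0,-49,-1],
    [17.7,-28.5,-10,0,0,-56,-1],
    [17.7,-28.5,-10,0,0,-59,-1],
    [17.7,-28.5,-10,0,0,-59,-1],
    [17.7,-28.5,-10,0,0,-59,-1],
    [17.7,-28.5,-10,0,0,-59,-1],
    [17.7,-28.5,-10,0,0,-59,-1],
    [17.7,-28.5,-10,0,0,-59,-1],
    [17.7,-28.5,-10,0,0,-59,-1],
    [17.7,-28.5,-10,0,0,-59,-1],
  ],
)

```text
t: 1.43
ee_pos: [403.2, 298.3, 96.3]
orientation: [2.023, 2.404, 0.001]
ft_force: [-0.1, 0.8, -1.0]
width: 0.5
grasp_force: 0.0
```

Emit:
servo_tool(
  increments=[
    [0,-0.1,-1.5,0,0,0,-1],
    [0,-0.1,-2.8,0,0,0,-1],
    [0,-0.1,-3.3,0,0,0,-1],
    [0,-0.1,-3.7,0,0,0,-1],
    [0,-0.1,-4.1,0,0,0,-1],
    [0,-0.1,-4.1,0,0,0,-1],
    [0,-0.1,-4.1,0,0,0,-1],
    [0,-0.1,-4.1,0,0,0,-1],
    [0,-0.1,-4.1,0,0,0,-1],
  ],
)

```text
t: 2.18
ee_pos: [403.8, 296.7, 55.4]
orientation: [2.024, 2.402, 0.001]
ft_force: [-0.3, 1.1, -0.1]
width: 0.2
grasp_force: 0.0
```

Run:
```python
from h import *
im=ctrl.get_image("scene");cv2.imwrite("pics/press1.png",cv2.resize(im["image"][180:300,180:360],None,fx=4,fy=4,interpolation=cv2.INTER_CUBIC)[:,:,::-1])
```

```text
(no output)
```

View pics/press1.png

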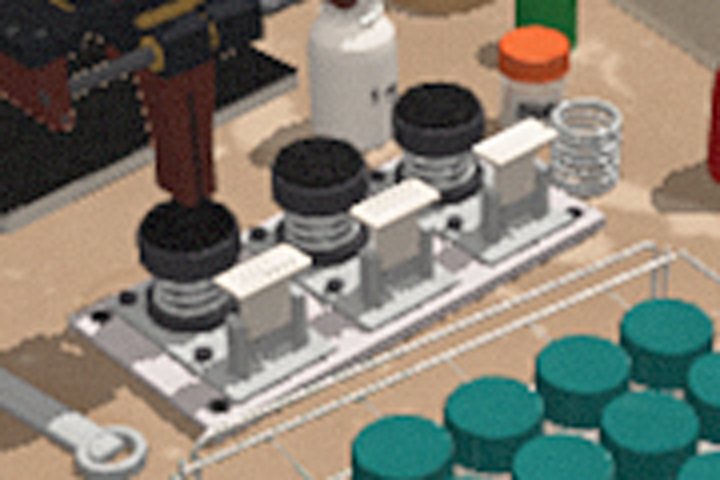

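The fingertips are at the near pad (crop 190,205), on or just above it, but the force is unclear. I'll take another reading.

Run:
```python
from h import *
for i in range(3):
    o=ctrl.get_obs();print(o["t"],o["ee_pos"].round(2),o["ft_force"].round(2),o["moment"].round(2),o["joint_torque"].round(2))
    ctrl.get_image("wrist")
```

```text
2.2333 [403.7  296.67  55.37] [-0.31 -0.07  0.02] [-0.02  0.07 -0.  ] [ 1.000e-02 -4.678e+01 -1.728e+01  5.000e-02 -2.000e-02 -0.000e+00]
2.2833 [403.65 296.66  55.32] [ 0.63  0.5  -0.28] [-0.08  0.08  0.02] [ 1.000e-02 -4.682e+01 -1.729e+01  5.000e-02 -2.000e-02  0.000e+00]
2.3333 [403.62 296.62  55.26] [-0.31  0.67 -0.35] [-0.03  0.06  0.01] [ 1.000e-02 -4.685e+01 -1.729e+01  5.000e-02 -2.000e-02  0.000e+00]
```

Emit:
servo_tool(
  increments=[
    [0,0,-0.1,0,0,0,-1],
    [0,0,-0.2,0,0,0,-1],
    [0,0,-0.2,0,0,0,-1],
    [0,0,-0.2,0,0,0,-1],
  ],
)

```text
t: 2.72
ee_pos: [403.4, 296.4, 52.9]
orientation: [-2.025, -2.402, 0.0]
ft_force: [-0.3, 0.4, -0.2]
width: 0.3
grasp_force: 0.0
```

Run:
```python
from h import *
o=ctrl.get_obs()
w=ctrl.get_image("wrist");im=ctrl.get_image("scene")
V=im["image"][:,:,::-1].copy()
V=cv2.resize(V[200:290,190:290],None,fx=4,fy=4,interpolation=cv2.INTER_CUBIC)
for p,c in((o["ee_pos"],(0,0,255)),([403.3,296.7,64],(0,255,0))):
    u,v=proj(im,p);print(u,v);cv2.circle(V,(int((u-190+.5)*4),int((v-200+.5)*4)),3,c,-1)
W=cv2.resize(w["image"][:,:,::-1],(480,360))
cv2.imwrite("pics/both.png",np.hstack([V[:360,:320],W]) if V.shape[1]==320 else np.hstack([V[:360,:400][:,:320],W]))
np.set_printoptions(suppress=True);print(w["fx"],w["cx"],w["cy"],np.round(w["tool_from_camera"],2))
```

```text
227.80657536725315 240.81816851741178
227.24152950918483 235.94111622192142
350.8077619580723 324.6628785335042 239.6845269491797 [[   0.      0.96    0.27   73.95]
 [   1.     -0.      0.     -0.41]
 [   0.      0.27   -0.96 -189.67]
 [   0.      0.      0.      1.  ]]
```

View pics/both.png

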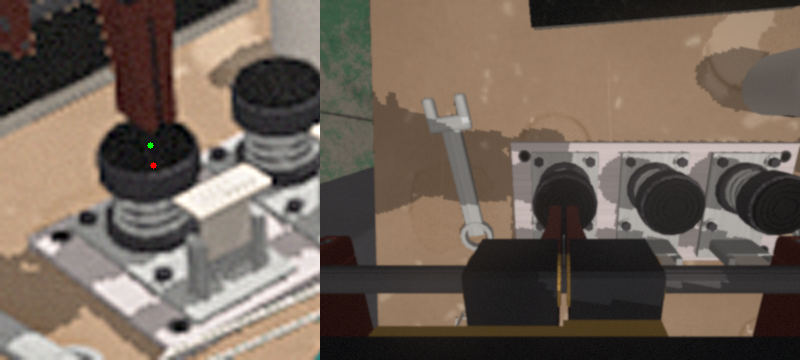

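The wrist view puts the tips over the pad centre, but the scene view (crop 150,125) puts them above where the TCP should be (red dot, 150,166). So they are likely not down yet. I'll check with the start picture.

Run:
```python
from h import *
import pickle
from scipy.spatial.transform import Rotation as Ro
im=pickle.load(open("scene.pkl","rb"))
R=Ro.from_rotvec([-5.79040546e-01,-3.08748569,2.13e-03]).as_matrix()
p=np.array([226.24,582.04,195.3])
for s in(-44,0,44): print(proj(im,p+R[:,1]*s))
V=cv2.resize(im["image"][30:150,0:110],None,fx=4,fy=4)[:,:,::-1].copy()
for s in(-44,0,44):
    u,v=proj(im,p+R[:,1]*s);cv2.circle(V,(int(u*4),int((v-30)*4)),3,(0,255,0),-1)
cv2.imwrite("pics/start.png",V)
o=ctrl.get_obs();print(o["ee_pos"],o["ft_force"],o["qpos"].round(3))
```

```text
(np.float64(69.6667559039715), np.float64(148.81933710867975))
(np.float64(73.01988831407786), np.float64(139.46903544815453))
(np.float64(76.14421258738102), np.float64(130.75677155048197))
[403.42508679 296.490378    52.92808207] [-0.17962279 -0.54786655  0.43784077] [0.61  0.47  1.989 0.    0.682 0.44 ]
```

View pics/start.png

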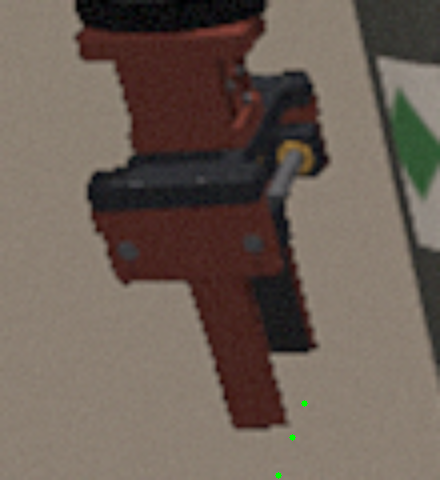

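The start picture shows the same thing: the visible tips (near finger at 262,427, predicted at 278,475) end about 20 mm short of the reported TCP along the tool axis. With no side offset, I can descend by force feel.

Emit:
servo_tool(
  increments=[
    [0,0,-0.2,0,0,0,-1],
    [0,0,-0.4,0,0,0,-1],
    [0,0,-0.6,0,0,0,-1],
    [0,0,-0.6,0,0,0,-1],
    [0,0,-0.6,0,0,0,-1],
  ],
)

```text
t: 3.23
ee_pos: [403.3, 296.4, 46.8]
orientation: [-2.024, -2.402, 0.001]
ft_force: [0.9, -0.8, -0.5]
width: 0.3
grasp_force: 0.0
```

Emit:
servo_tool(
  increments=[
    [0,0,-0.2,0,0,0,-1],
    [0,0,-0.3,0,0,0,-1],
    [0,0,-0.3,0,0,0,-1],
    [0,0,-0.3,0,0,0,-1],
  ],
)

```text
t: 3.57
ee_pos: [403.4, 296.5, 43.9]
orientation: [-2.024, -2.402, 0.0]
ft_force: [-0.5, -0.4, 0.2]
width: 0.3
grasp_force: 0.0
```

Emit:
servo_tool(
  increments=[
    [0,0,-0.1,0,0,0,-1],
    [0,0,-0.2,0,0,0,-1],
    [0,0,-0.2,0,0,0,-1],
    [0,0,-0.2,0,0,0,-1],
  ],
)

```text
t: 3.9
ee_pos: [403.4, 296.5, 41.9]
orientation: [-2.024, -2.402, 0.0]
ft_force: [-0.5, -0.1, -0.4]
width: 0.3
grasp_force: 0.0
```

Emit:
servo_tool(
  increments=[
    [0,0,-0.1,0,0,0,-1],
    [0,0,-0.2,0,0,0,-1],
    [0,0,-0.2,0,0,0,-1],
    [0,0,-0.2,0,0,0,-1],
  ],
)

```text
t: 4.23
ee_pos: [403.4, 296.5, 39.9]
orientation: [-2.024, -2.402, 0.0]
ft_force: [-0.1, 0.1, 0.1]
width: 0.4
grasp_force: 0.0
```

Emit:
servo_tool(
  increments=[
    [0,0,-0.1,0,0,0,-1],
    [0,0,-0.2,0,0,0,-1],
    [0,0,-0.2,0,0,0,-1],
    [0,0,-0.2,0,0,0,-1],
  ],
)

```text
t: 4.57
ee_pos: [403.4, 296.5, 37.9]
orientation: [-2.024, -2.402, 0.0]
ft_force: [-1.0, 0.3, -0.5]
width: 0.5
grasp_force: 0.0
```

Run:
```python
from h import *
o=ctrl.get_obs();print(o["ee_pos"],o["ft_force"],o["joint_torque"].round(2))
im=ctrl.get_image("scene");t=ctrl.get_image("top");w=ctrl.get_image("wrist")
V=cv2.resize(im["image"][200:290,190:290],(400,360),interpolation=cv2.INTER_CUBIC)
T=cv2.resize(w["image"][180:360,220:420],(400,360),interpolation=cv2.INTER_CUBIC)
cv2.imwrite("pics/both2.png",np.hstack([V,T])[:,:,::-1])
```

```text
[403.37771067 296.48581389  37.88512671] [-0.9503931   0.34117907 -0.45047685] [-0.000e+00 -4.755e+01 -1.613e+01  4.000e-02 -2.000e-02 -0.000e+00]
```

View pics/both2.png

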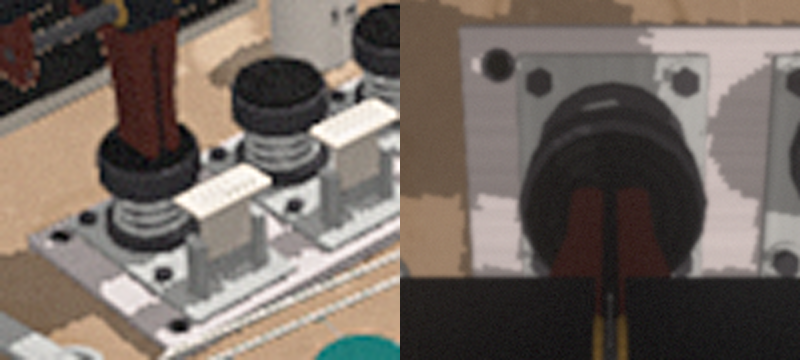

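The scene view now shows the tips at crop (148,158), on the pad's top face around its centre at (150,146). The wrist view has them over the middle of the pad. Contact is near, so I continue in small steps.

Emit:
servo_tool(
  increments=[
    [0,0,-0.1,0,0,0,-1],
    [0,0,-0.2,0,0,0,-1],
    [0,0,-0.2,0,0,0,-1],
    [0,0,-0.2,0,0,0,-1],
  ],
)

```text
t: 5.05
ee_pos: [403.5, 296.6, 36.1]
orientation: [2.024, 2.402, 0.0]
ft_force: [-0.3, 0.6, 1.9]
width: 0.3
grasp_force: 1.4
```

Emit:
servo_tool(
  increments=[
    [0,0,-0.1,0,0,0,-1],
    [0,0,-0.2,0,0,0,-1],
    [0,0,-0.2,0,0,0,-1],
    [0,0,-0.2,0,0,0,-1],
  ],
)

```text
t: 5.38
ee_pos: [403.5, 296.6, 34.1]
orientation: [2.024, 2.402, 0.0]
ft_force: [-0.8, 0.8, 4.7]
width: 0.7
grasp_force: 2.4
```

Emit:
servo_tool(
  increments=[
    [0,0,-0.1,0,0,0,-1],
    [0,0,-0.2,0,0,0,-1],
    [0,0,-0.2,0,0,0,-1],
    [0,0,-0.2,0,0,0,-1],
  ],
)

```text
t: 5.72
ee_pos: [403.6, 296.6, 32.2]
orientation: [2.024, 2.402, 0.0]
ft_force: [-1.2, 0.1, 7.0]
width: 0.7
grasp_force: 3.4
```

Contact came at a reading of about 36.5, with a slope of about 1.2 N/mm. I'll press on to about 8.5 mm.

Emit:
servo_tool(
  increments=[
    [0,0,-0.2,0,0,0,-1],
    [0,0,-0.4,0,0,0,-1],
    [0,0,-0.5,0,0,0,-1],
    [0,0,-0.5,0,0,0,-1],
    [0,0,-0.5,0,0,0,-1],
  ],
)

```text
t: 6.13
ee_pos: [403.6, 296.6, 27.5]
orientation: [2.025, 2.402, 0.0]
ft_force: [-2.0, -0.7, 11.8]
width: 0.5
grasp_force: 5.8
```

Emit:
servo_tool(
  increments=[
    [0,0,1.5,0,0,0,-1],
    [0,0,2.8,0,0,0,-1],
    [3,0.5,2.8,0,0,0,-1],
    [6,1.1,2.8,0,0,0,-1],
    [7.9,1.4,2.8,0,0,0,-1],
    [7.9,1.4,2.8,0,0,0,-1],
    [7.9,1.4,2.8,0,0,0,-1],
    [7.9,1.4,2.0,0,0,0,-1],
    [7.9,1.4,1.3,0,0,0,-1],
    [7.9,1.4,0.9,0,0,0,-1],
    [7.9,1.4,0.5,0,0,0,-1],
    [7.9,1.4,0.5,0,0,0,-1],
    [7.9,1.4,0.5,0,0,0,-1],
  ],
)

```text
t: 7.22
ee_pos: [480.7, 309.9, 31.6]
orientation: [-2.023, -2.402, 0.005]
ft_force: [-4.3, -1.1, 8.6]
width: 0.6
grasp_force: 4.1
```

Emit:
servo_tool(
  increments=[
    [0,0,-0.2,0,0,0,-1],
    [0,0,-0.4,0,0,0,-1],
    [0,0,-0.5,0,0,0,-1],
    [0,0,-0.5,0,0,0,-1],
    [0,0,-0.5,0,0,0,-1],
  ],
)

```text
t: 7.63
ee_pos: [480.7, 309.9, 27.3]
orientation: [-2.023, -2.402, 0.004]
ft_force: [-5.0, -2.5, 13.9]
width: 0.5
grasp_force: 6.7
```

Emit:
servo_tool(
  increments=[
    [0,0,1.5,0,0,0,-1],
    [0,0,2.8,0,0,0,-1],
    [3,0.5,2.8,0,0,0,-1],
    [6,1.1,2.8,0,0,0,-1],
    [7.9,1.4,2.8,0,0,0,-1],
    [7.9,1.4,2.8,0,0,0,-1],
    [7.9,1.4,2.8,0,0,0,-1],
    [7.9,1.4,2.8,0,0,0,-1],
    [7.9,1.4,2.0,0,0,0,-1],
    [7.9,1.4,1.3,0,0,0,-1],
    [7.9,1.4,0.9,0,0,0,-1],
    [7.9,1.4,0.5,0,0,0,-1],
    [7.9,1.4,0.5,0,0,0,-1],
    [7.9,1.4,0.5,0,0,0,-1],
  ],
)

```text
t: 8.8
ee_pos: [560.7, 324.3, 31.6]
orientation: [-2.024, -2.402, 0.002]
ft_force: [-2.4, -0.6, 3.2]
width: 0.5
grasp_force: 1.6
```

Emit:
servo_tool(
  increments=[
    [0,0,-0.2,0,0,0,-1],
    [0,0,-0.4,0,0,0,-1],
    [0,0,-0.5,0,0,0,-1],
    [0,0,-0.5,0,0,0,-1],
    [0,0,-0.5,0,0,0,-1],
  ],
)

```text
t: 9.22
ee_pos: [561.4, 324.5, 27.1]
orientation: [-2.024, -2.402, 0.0]
ft_force: [-3.7, -0.3, 5.2]
width: 0.1
grasp_force: 2.5
```

The far mount is the softest, at about 0.43 N/mm against about 1.2 for the other two. I'll lift and move above the far tag.

Emit:
servo_tool(
  increments=[
    [0,0,1.5,0,0,0,-1],
    [0,0,2.9,0,0,0,-1],
    [0,0,3.2,0,0,0,-1],
    [0.5,-2.8,3.2,0,0,0,-1],
    [1.0,-5.7,3.0,0,0,0,-1],
    [1.0,-5.7,2.5,0,0,0,-1],
    [1.0,-5.7,2.0,0,0,0,-1],
    [1.0,-5.7,2.0,0,0,0,-1],
    [1.0,-5.7,2.0,0,0,0,-1],
  ],
)

```text
t: 9.97
ee_pos: [571.3, 268.2, 46.8]
orientation: [-2.024, -2.403, 0.0]
ft_force: [-0.4, -0.6, -0.7]
width: 0.3
grasp_force: 0.0
```

Run:
```python
from h import *
im=ctrl.get_image("scene");w=ctrl.get_image("wrist")
V=cv2.resize(im["image"][180:270,240:340],(400,360),interpolation=cv2.INTER_CUBIC)
T=cv2.resize(w["image"][180:360,220:420],(400,360),interpolation=cv2.INTER_CUBIC)
cv2.imwrite("pics/tag.png",np.hstack([V,T])[:,:,::-1])
```

```text
(no output)
```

View pics/tag.png

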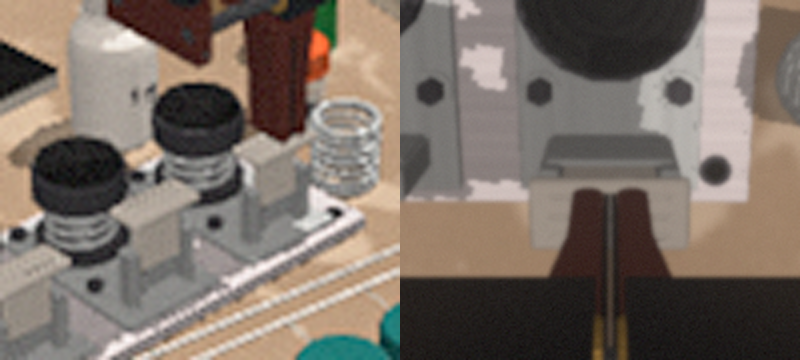

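The tips are centred over the far tag's bar: in the wrist crop the bar spans (530–688, 180–248) and the tips are at (610,190), and the scene crop shows them just above the bar at (275,135). I'll push down.

Emit:
servo_tool(
  increments=[
    [0,-0.1,-0.5,0,0,0,-1],
    [0,-0.1,-0.9,0,0,0,-1],
    [0,-0.1,-1.2,0,0,0,-1],
    [0,-0.1,-1.5,0,0,0,-1],
    [0,-0.1,-1.8,0,0,0,-1],
    [0,-0.1,-2.1,0,0,0,-1],
    [0,-0.1,-2.1,0,0,0,-1],
    [0,-0.1,-2.1,0,0,0,-1],
  ],
)

```text
t: 10.73
ee_pos: [570.7, 265.9, 25.3]
orientation: [-2.024, -2.402, 0.003]
ft_force: [-0.3, -0.3, 0.2]
width: 0.7
grasp_force: 0.0
```

Emit:
servo_tool(
  increments=[
    [0,0,-0.1,0,0,0,-1],
    [0,0,-0.3,0,0,0,-1],
    [0,0,-0.4,0,0,0,-1],
    [0,0,-0.4,0,0,0,-1],
  ],
)

```text
t: 11.07
ee_pos: [570.9, 266.0, 23.5]
orientation: [-2.024, -2.402, 0.002]
ft_force: [-5.7, -2.7, 15.9]
width: 0.5
grasp_force: 8.5
```

Emit:
servo_tool(
  increments=[
    [0,0,-0.15,0,0,0,-1],
    [0,0,-0.15,0,0,0,-1],
    [0,0,-0.15,0,0,0,-1],
  ],
)

```text
t: 11.32
ee_pos: [571.1, 266.1, 23.3]
orientation: [-2.024, -2.402, 0.001]
ft_force: [-9.5, -4.0, 28.2]
width: 0.5
grasp_force: 14.1
```

Emit:
servo_tool(
  increments=[
    [0,0,1.5,0,0,0,-1],
    [0,0,4,0,0,0,-1],
    [0,0,8,0,0,0,-1],
    [0,0,12,0,0,0,-1],
    [-4,0,15,0,0,0,-1],
    [-8,0,15,0,0,0,-1],
    [-12,0,15,0,0,0,-1],
    [-16,0,15,0,0,0,-1],
    [-16,0,15,0,0,0,-1],
    [-16,0,15,0,0,0,-1],
  ],
)

```text
t: 12.15
ee_pos: [409.2, 266.1, 170.5]
orientation: [-2.022, -2.404, 0.002]
ft_force: [0.9, -0.0, -0.3]
width: 0.8
grasp_force: 0.0
```

Run:
```python
from h import *
im=ctrl.get_image("scene")
V=cv2.resize(im["image"][160:310,140:340],(800,600),interpolation=cv2.INTER_CUBIC)
cv2.imwrite("pics/end.png",V[:,:,::-1])
```

```text
(no output)
```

View pics/end.png

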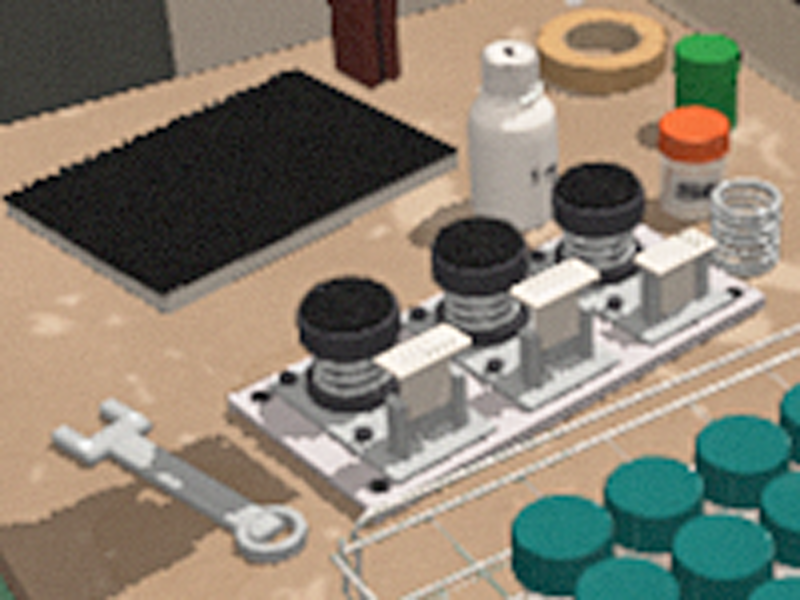

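The far tag (675,255) is now down on its guides, the other two tags (425,350 and 555,285) are still up, and everything around the plate is in place. Handing in.

```bash
python3 -c "
from workcell import ctrl
print(ctrl.close_job())"
```

```text
the job is handed in; nothing more can be done
None
```

I pressed all three pads from nearest to farthest; the far mount is the softest (about 0.4 N/mm against about 1.2 for the others), and its tag is fully down with the other two tags and the loose items left alone; the job is handed in.

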